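Set the bleed screw of a filtration manifold

TASK

On the filtration manifold, turn the black selector knob from its middle (off) position until it clicks in at the port that carries the filter funnel, not the plugged one. Then turn the brass wing screw clockwise until it seats, back it off a quarter turn, and finish while still holding its wing there in the gripper. Leave the bottle, the beaker and the dish near the manifold where they are.

Things in the scene. Friction and masses are not known exactly. Their poses are not given: they have to be found in the camera images.
- manifold: Flat aluminium block, 140 (its x) x 340 (its y) x 34 mm high with its feet, fixed to the worktop; origin under its centre at worktop height, z up. Its x axis points away from the robot, give or take its yaw. Seen from the robot, the selector knob stands left of the middle near the front edge (x -30, y +45 mm), the wing screw near the right end (x -30, y -130 mm), and the two ports behind the knob at x +41.5, y +135 and y -45 mm.
- selector_grip (a point): Centre of the grip of the selector knob, on its vertical turning axis, 59 mm above the worktop. The black knob has a round skirt of 46 mm diameter and on it an upright bar grip 40 mm long (point x), 12 mm thick (point y) and 24 mm high, top 70 mm above the worktop, skirt top at 47 mm. The point turns with the knob; its x axis points to the pointer nose with the white line. Grip the bar across its thickness, from above.
- selector (a joint): Angle of the selector knob, rad, anticlockwise seen from above is positive, stops at -1.0 and +1.0. 0: pointer along the manifold's +x (off). Clicks in at -0.9, 0 and +0.9: +0.9 points to the port at the manifold's y +135 mm (left), -0.9 to the port at y -45 mm (right). The detent resists with about 0.1 N m at most, and past half-way draws the knob on into the next click.
- screw_grip (a point): Centre of the wing of the brass thumbscrew, on its vertical turning axis, 70 mm above the worktop. The upright wing is 36 mm long (point x), 9 mm thick (point y; two round bosses near its ends are 10 mm) and 22 mm high, top 81 mm and underside 59 mm above the worktop, over a collar of 22 mm diameter and a brass seat of 34 mm diameter. The point turns with the screw. Grip the wing across its thickness, from above.
- screw (a joint): Angle of the thumbscrew out from its seat, rad: 0 is seated (a hard stop), anticlockwise seen from above (loosening) is positive. It starts 0.7 to 1.5 rad out. A quarter turn out is 1.57. When seated the wing (point x) lies at -45 degrees to the manifold's x axis. It turns against a friction of 0.04 N m, stays where it is left, and does not rise or sink.
- funnel: White filter funnel (an open cup, 52 mm diameter, top 96 mm above the worktop), fixed on one of the two ports; origin at the centre of its foot, 40 mm above the worktop. It is on the left port in some starts, on the right in others.
- plug: Low white blanking cap, 28 mm diameter and 13 mm high, fixed on the other port; origin at the centre of its foot, 40 mm above the worktop.
- bottle: Loose small clear bottle with a blue cap, 43 mm diameter, 96 mm high, standing behind the manifold; origin under its centre.
- beaker: Loose small clear beaker, about 50 mm diameter, 60 mm high, standing behind the manifold; origin under its centre.
- dish: Loose clear petri dish, 62 mm diameter, 15 mm high, lying in front of the manifold; origin under its centre.

How it is judged:
By the outcome, as a careful person would: the job done as asked, in the order asked, and still so for the second after the job is handed in, while the arm keeps its last pose, push and grip.
It also fails if it takes over 54 s, if anything falls off the work surface, if the arm or the gripper's body presses on something with over 40 N, if the wrist force passes 120 N, or if a joint passes its speed limit or range.

ROBOT

A 6-joint arm with a two-finger parallel gripper is mounted at the origin on the work surface; the furniture and walls round the work are solid. World frame = base frame: x ahead of the robot, y to its left, z up, the work surface at z = 0. Lengths are in m, angles in rad, forces in N, time in s.
With the tool pointing down it reaches from about 0.3 to 0.875 m from the base axis. Payload 4.2 kg.
Tool frame: the origin (TCP) lies on the centre line of the jaws, within the pads' length; the fingertips stand 14 mm ahead of it and the grasp point (between the pads) lies 5 mm behind it (env.tip_reach is the distance from the TCP to the fingertips, in m); z points along the fingers, y is the line along which they close (so a half turn about z gives the same grasp; the last joint's range is limited). The gripper opens to 85 mm and grips with 20 to 120 N. Pads are 22 mm wide; open, the fingers measure 114 mm over their backs; the gripper's body (76 mm by 85 mm) begins 54 mm behind the grasp point. The pads swing forward as they close: fully open they stand 13 mm farther back than shut.
Start: joints at [1.321, 0.32, 1.565, -0, 1.257, -0.02], TCP at [0.131, 0.56, 0.245] pointing down, gripper open.
Joint ranges: [-3.11, 3.11], [-0.84, 2.01], [0.21, 2.61], [-1.34, 4.49], [0.05, 2.63], [-2.56, 2.56]. Speed limits (rad/s): [2.57, 2.57, 3.14, 3.14, 3.14, 3.14].

INTERFACE

Orientations are given as a rotation vector (axis times angle).
In Python, from rig import sense, imaging, workorder, env gives the robot as it stands.
- The arm moves only by the tool carry_out, never from a script. Its argument "motion" is a list of rows, each a list of 7 numbers: the shift along the tool's x, y, z in units of 0.3 m (1.0 is 0.3 m), then the turn, a rotation vector about the tool's x, y, z in units of 180 degrees (1.0 is 180 degrees), then the opening, from 0 (shut) to 1 (fully open). A call has 1 to 5 rows; each row is the pose to reach, as a shift and turn from the pose commanded when the call began, along the tool's axes at that moment, turning the shorter way round; what a row does not reach only later rows make up. A row lasts 1/8 s, in which the tool goes at most 62.5 mm and 10.7 degrees, less where a joint would pass 70% of its speed; a pose out of reach is approached as far as the arm can. A call with a number of a shift or a turn outside -1 to 1 is refused whole. A call with a gripper value outside its range is refused whole. The fingers move at their own pace and stop on an object; "squeeze" is the grip in N (left out, the last holds). Time passes only in rows, so rows that repeat a pose let the fingers close. It gives the time, the measured TCP pose, the force, the opening and the grip force at its end, in the units of the state.
- sense(): the state, without advancing time (a new reading comes with each control period).
- imaging.camera(name): name is "side" or "top" or "wrist"; returns a dict with "img" (480x640x3 uint8, red, green, blue), "z_map" (480x640 float32, m along the optical axis (not along the pixel's ray), 0 where there is no reading), "K" (3x3 intrinsics, pixels), "dist_coeffs" ([k1, k2, p1, p2, k3] as OpenCV has them; the pictures are not rectified), "R" (3x3) and "t" (3): a world point X has camera coordinates R X + t. Camera axes: x right, y down, z forward; pixel columns grow to the right and rows downward; lengths in m; the calibration is good to about 2 mm. A picture is of the moment at which its call begins.
- workorder.sign_off(): hands the job in; it is judged then, once.
The state is a dict: "t": time; "joints": joint angles; "joint_velocities": joint speeds; "joint_torque": joint torques, N m; "tool_pos": TCP position; "ee_rot": TCP orientation; "force": force on the tool from outside, world axes, zero at the start; "torque": the same for the moment, N m; "gripper_width": opening from 0.0 (shut) to 1.0 (fully open); "gripper_force": force on a finger pad.
Only numpy, scipy, OpenCV 4.12 (cv2) and the standard library are available. Lean on these libraries where they do the work, as an engineer would, in place of code of your own. Each camera call takes 0.05 s, during which the arm holds its last target. There are 200 camera calls.

## Working session

There is one attempt and no reset: what is moved stays moved. The work goes in short steps, Python scripts to look and compute and a tool call to move; the robot and the scene stay as the last step left them, time stands still between calls to the robot, and variables do not carry over. Pictures are saved under pics/ and viewed, at most 10 in all, crops included, and the job is handed in when it is done.

Besides the shell and the picture viewer there is one more tool, called after "Emit:" as a command line: name --pt "numbers of a row" for each row, then --argument value for the rest. carry_out: Moves the arm, as the interface text tells. Shifts and turns lie within -1 to 1; 1 stands for 0.3 m of shift or 180 degrees of turn. Its arguments: {"type":"object","properties":{"motion":{"type":"array","items":{"type":"array","items":{"type":"number"}}},"squeeze":{"type":"number"}},"required":["motion"]}

```bash
mkdir -p pics
python3 - <<'E'
from rig import sense, imaging, workorder, env
import cv2,numpy as np,pickle
s=sense();print({k:np.round(v,3) for k,v in s.items()})
d={}
for n in("top","side"):
    c=imaging.camera(n);d[n]=c;cv2.imwrite(f"pics/{n}0.png",c["img"][:,:,::-1]);print(n,c["K"],c["dist_coeffs"],c["R"],c["t"])
pickle.dump(d,open("d0.pkl","wb"))
E
```

```text
{'t': np.float64(0.0), 'joints': array([ 1.321,  0.32 ,  1.566,  0.   ,  1.257, -0.02 ]), 'joint_velocities': array([ 0.002, -0.002,  0.001, -0.002, -0.   ,  0.001]), 'joint_torque': array([-3.0000e-03, -4.1552e+01, -2.3416e+01, -0.0000e+00,  8.0000e-03,
       -0.0000e+00]), 'tool_pos': array([0.131, 0.559, 0.244]), 'ee_rot': array([-3.600e-01, -3.121e+00,  3.000e-03]), 'force': array([-0.747,  0.393,  0.53 ]), 'torque': array([ 0.016,  0.066, -0.02 ]), 'gripper_force': np.float64(0.0), 'gripper_width': np.float64(1.002)}
top [[624.22444465   0.         318.48770993]
 [  0.         624.22444465 254.52737698]
 [  0.           0.           1.        ]] [-0.19501805  0.          0.          0.          0.        ] [[-0.02019755 -0.99961279  0.01913963]
 [-0.99542361  0.01831713 -0.09378871]
 [ 0.09340181 -0.02094634 -0.99540813]] [0.02271605 0.65266123 0.88779736]
side [[489.69737254   0.         318.73786598]
 [  0.         489.69737254 238.69216732]
 [  0.           0.           1.        ]] [-0.00624955  0.          0.          0.          0.        ] [[-0.88734643 -0.46100742 -0.00940624]
 [-0.30189052  0.5962561  -0.74386879]
 [ 0.34853756 -0.65722966 -0.66825949]] [0.56449048 0.24761216 0.69679594]
```

View pics/top0.png

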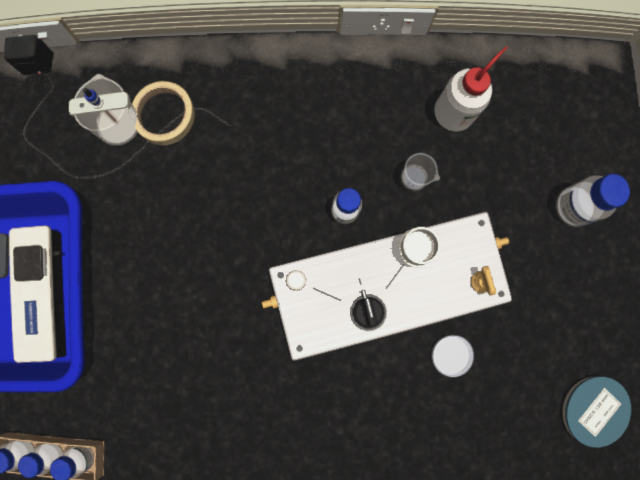

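View pics/side0.png

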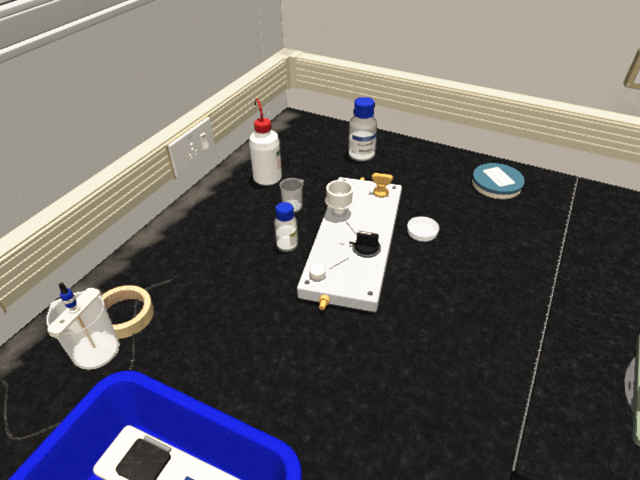

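The top view shows the funnel on the right port (419,246), the plug on the left (296,281), the knob at (368,312), the wing screw at (483,280) and the dish at (453,356). The side view agrees.

```bash
cat > h.py <<'E'
import cv2,numpy as np
def ray(c,px,z):
    u=cv2.undistortPoints(np.float64(px).reshape(-1,1,2),c["K"],np.array(c["dist_coeffs"],float))[:,0]
    R=np.array(c["R"]);t=np.array(c["t"]);o=-R.T@t
    d=np.c_[u,np.ones(len(u))]@R
    return o+d*((z-o[2])/d[:,2])[:,None]
def proj(c,X):
    return cv2.projectPoints(np.float64(X).reshape(-1,1,3),cv2.Rodrigues(np.array(c["R"]))[0],np.array(c["t"]),c["K"],np.array(c["dist_coeffs"],float))[0][:,0]
def big(m):
    n,l,s,ce=cv2.connectedComponentsWithStats(m.astype(np.uint8)); i=1+np.argmax(s[1:,4]); return (l==i).astype(np.uint8)
def blobpts(m):
    y,x=np.nonzero(m);return np.c_[x,y].astype(float)
E
python3 - <<'E'
from h import *
import pickle
d=pickle.load(open("d0.pkl","rb"));c=d["top"];im=c["img"].astype(int)
m=(im.min(2)>150);m[:200]=0;m[370:]=0;m[:,:260]=0;m[:,525:]=0
m=big(m)
ct=max(cv2.findContours(m,cv2.RETR_EXTERNAL,cv2.CHAIN_APPROX_NONE)[0],key=cv2.contourArea)
P=ray(c,ct[:,0],0.034)
r=cv2.minAreaRect(np.float32(P[:,:2]*1000));print("rect",r)
b=cv2.boxPoints(r);print(b)
ctr=np.array(r[0])/1000
e=[b[(i+1)%4]-b[i] for i in range(4)];L=max(e,key=np.linalg.norm);yaw=np.arctan2(L[1],L[0])-np.pi/2
yaw=(yaw+np.pi/2)%np.pi-np.pi/2;print("yaw",yaw)
R=np.array([[np.cos(yaw),-np.sin(yaw)],[np.sin(yaw),np.cos(yaw)]])
for n,p in dict(knob=(-.03,.045),screw=(-.03,-.13),pl=(.0415,.135),pr=(.0415,-.045)).items():
    w=ctr+R@p;print(n,w, proj(c,[*w,.04]), proj(d["side"],[*w,.07]))
# screw brass
h=cv2.cvtColor(c["img"],cv2.COLOR_RGB2HSV)
for cam in("top","side"):
    cc=d[cam];h=cv2.cvtColor(cc["img"],cv2.COLOR_RGB2HSV);w=proj(cc,[*(ctr+R@[-.03,-.13]),.07])[0]
    q=(h[...,0]>8)&(h[...,0]<28)&(h[...,1]>110)
    yy,xx=np.mgrid[:480,:640];q&=(np.hypot(xx-w[0],yy-w[1])<28)
    print(cam,blobpts(q).mean(0),q.sum())
t=cv2.resize(c["img"][255:345,330:515],None,fx=4,fy=4,interpolation=cv2.INTER_CUBIC);cv2.imwrite("pics/crop0.png",t[:,:,::-1])
E
```

```text
rect ((608.2485961914062, -96.22097778320312), (141.83151245117188, 337.8103332519531), 13.546127319335938)
[[ 499.7433    51.37507]
 [ 578.8679  -277.03796]
 [ 716.7539  -243.81702]
 [ 637.6293    84.59601]]
yaw 0.23642445
knob [ 0.56854288 -0.05949964] [[367.79365682 311.01017678]] [[366.62250649 232.30511426]]
screw [ 0.60953279 -0.22963144] [[481.34656504 280.21001995]] [[380.97874881 178.11187651]]
pl [0.61697335 0.04474401] [[295.24353461 279.06320595]] [[316.23893244 259.76585493]]
pr [ 0.6591344  -0.13024869] [[414.0885035  247.99309163]] [[338.51893667 197.5512463 ]]
top [483.05581395 281.3627907 ] 430
side [380.58914729 182.66925065] 387
```

View pics/crop0.png

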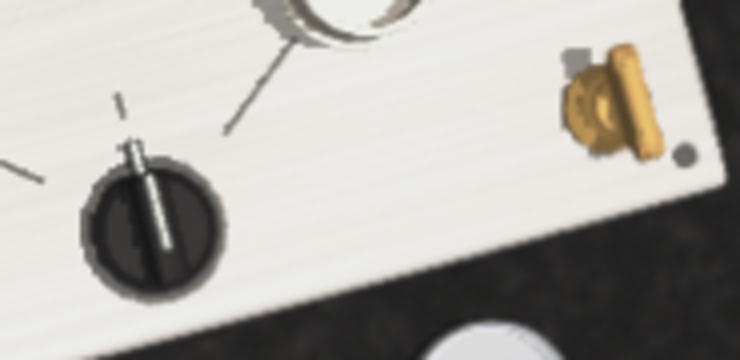

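The knob points along the manifold's x axis (yaw 13.5°). The wing lies at about the same angle, so the screw is roughly 0.8 rad out. The funnel is on the right, so the selector target is -0.9.

Emit:
carry_out --pt "-0.75 -0.66 0 0 0 0.28 0.6" --pt "-0.75 -0.66 0 0 0 0.28 0.6" --pt "-0.75 -0.66 0 0 0 0.28 0.6" --pt "-0.75 -0.66 0 0 0 0.28 0.6" --pt "-0.75 -0.66 0 0 0 0.28 0.6"

```text
t: 0.72
tool_pos: [0.3057, 0.3137, 0.2451]
ee_rot: [1.662, 2.666, -0.001]
force: [0.8, -0.4, 0.3]
gripper_width: 0.597
gripper_force: 0.0
```

```bash
cat >> h.py <<'E'
from scipy.spatial.transform import Rotation as Ro
def go(p,ydeg):
    """shift and turn (tool units) to reach p, pointing down with tool y at world angle ydeg"""
    from rig import sense
    s=sense();R=Ro.from_rotvec(s["ee_rot"]);a=np.radians(ydeg)
    y=np.array([np.cos(a),np.sin(a),0]);z=np.array([0,0,-1.]);T=Ro.from_matrix(np.c_[np.cross(y,z),y,z])
    ym=R.apply([0,1,0])
    print("t",round(float(s["t"]),2),"pos",np.round(s["tool_pos"],4),"y",np.degrees(np.arctan2(ym[1],ym[0])).round(1),"j6",round(float(s["joints"][5]),2),"F",np.round(s["force"],1),"Mz",np.round(s["torque"],2),"w",round(float(s["gripper_width"]),3),round(float(s["gripper_force"]),1))
    print("shift",np.round(R.inv().apply(np.array(p)-s["tool_pos"])/.3,3),"turn",np.round((R.inv()*T).as_rotvec()/np.pi,3))
E
python3 -c "
from h import *
go([.5685,-.0595,.2],-76.5)"
```

```text
t 0.72 pos [0.3057 0.3137 0.2451] y 26.1 j6 0.32 F [ 0.8 -0.4  0.3] Mz [ 0.04 -0.06  0.  ] w 0.597 0.0
shift [-1.503  0.238  0.151] turn [0.   0.   0.57]
```

Emit:
carry_out --pt "-0.95 0.15 0.1 0 0 0.28 0.6" --pt "-0.95 0.15 0.1 0 0 0.28 0.6" --pt "-0.95 0.15 0.1 0 0 0.28 0.6" --pt "-0.95 0.15 0.1 0 0 0.28 0.6" --pt "-0.95 0.15 0.1 0 0 0.28 0.6"

```text
t: 1.35
tool_pos: [0.473, 0.0783, 0.2147]
ee_rot: [-2.64, -1.703, 0.001]
force: [-0.0, 0.6, 0.1]
gripper_width: 0.6
gripper_force: 0.0
```

```bash
python3 -c "
from h import *
go([.5685,-.0595,.2],-76.5)"
```

```text
t 1.35 pos [0.473  0.0783 0.2147] y -24.4 j6 0.57 F [-0.   0.6  0.1] Mz [0.04 0.01 0.01] w 0.6 0.0
shift [-0.287  0.479  0.049] turn [-0.    0.    0.29]
```

Emit:
carry_out --pt "-0.287 0.479 0.05 0 0 0.29 0.6" --pt "-0.287 0.479 0.05 0 0 0.29 0.6" --pt "-0.287 0.479 0.05 0 0 0.29 0.6" --pt "-0.287 0.479 0.05 0 0 0.29 0.6" --pt "-0.287 0.479 0.05 0 0 0.29 0.6"

```text
t: 1.98
tool_pos: [0.5684, -0.0571, 0.1994]
ee_rot: [-3.119, -0.368, 0.003]
force: [0.0, 0.0, 0.7]
gripper_width: 0.596
gripper_force: 0.0
```

Run:
```python
from h import *
from rig import imaging
import pickle
go([.5685,-.0595,.12],-76.5)
c=imaging.camera("wrist");pickle.dump(c,open("w1.pkl","wb"))
print(proj(c,[[.5685,-.0595,.07],[.6095,-.2296,.081]]))
cv2.imwrite("pics/w1.png",c["img"][:,:,::-1])
```

```text
t 1.98 pos [ 0.5684 -0.0571  0.1994] y -76.6 j6 1.22 F [0.  0.  0.7] Mz [ 0.02 -0.06  0.02] w 0.596 0.0
shift [-0.001  0.008  0.265] turn [-0.  0. -0.]
[[325.54113414 233.14148922]
 [580.36888036 236.87065172]]
```

View pics/w1.png

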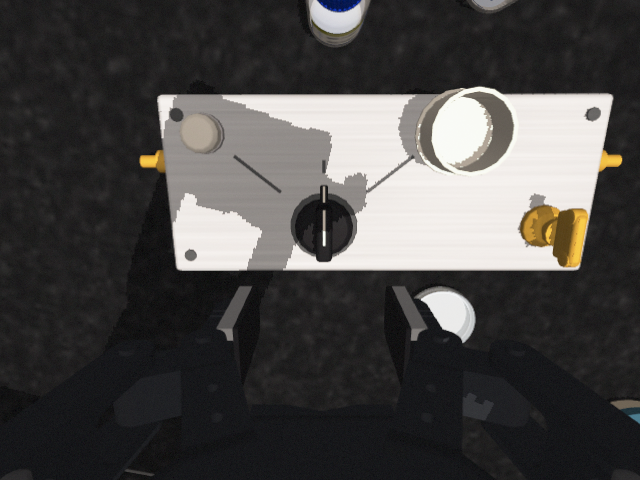

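The wrist view puts the bar at about (324,233), where I predicted it, and upright, so the knob is aligned. The fingers are clear on both sides. I'll descend now.

Emit:
carry_out --pt "-0.003 0.008 0.15 0 0 0 0.6" --pt "-0.003 0.008 0.3 0 0 0 0.6" --pt "-0.003 0.008 0.38 0 0 0 0.6" --pt "-0.003 0.008 0.445 0 0 0 0.6" --pt "-0.003 0.008 0.445 0 0 0 0.6"

```text
t: 2.65
tool_pos: [0.5668, -0.0586, 0.0652]
ee_rot: [-3.117, -0.381, 0.006]
force: [0.0, -0.7, 0.4]
gripper_width: 0.599
gripper_force: 0.0
```

Emit:
carry_out --pt "0 0 0 0 0 0 0.05" --pt "0 0 0 0 0 0 0.05" --pt "0 0 0 0 0 0 0.05" --pt "0 0 0 0 0 0 0.05" --pt "0 0 0 0 0 0 0.05" --squeeze 30

```text
t: 3.28
tool_pos: [0.5687, -0.0586, 0.068]
ee_rot: [-3.118, -0.378, -0.003]
force: [-1.3, 1.6, 5.9]
gripper_width: 0.133
gripper_force: 33.8
```

Run:
```python
from h import *
go([.5685,-.0595,.065],-76.5)
```

```text
t 3.27 pos [ 0.5687 -0.0586  0.068 ] y -76.2 j6 1.21 F [-1.3  1.6  5.9] Mz [ 0.38  0.14 -0.02] w 0.133 33.8
shift [-0.001  0.003  0.01 ] turn [-0.    -0.001  0.002]
```

Emit:
carry_out --pt "0 0 -0.005 0 0 0.055 0.05" --pt "0 0 -0.005 0 0 0.11 0.05" --pt "0 0 -0.005 0 0 0.165 0.05" --pt "0 0 -0.005 0 0 0.22 0.05" --pt "0 0 -0.005 0 0 0.26 0.05"

```text
t: 3.9
tool_pos: [0.5684, -0.0602, 0.0682]
ee_rot: [3.009, -0.896, 0.002]
force: [-0.1, -3.8, -1.1]
gripper_width: 0.127
gripper_force: 38.5
```

Emit:
carry_out --pt "0 0 0 0 0 0.02 0.05" --pt "0 0 0 0 0 0.03 0.05" --pt "0 0 0 0 0 0.03 0.05" --pt "0 0 0 0 0 0.03 0.05"

```text
t: 4.4
tool_pos: [0.5683, -0.0603, 0.0681]
ee_rot: [2.966, -1.029, 0.002]
force: [0.4, -5.5, -2.4]
gripper_width: 0.132
gripper_force: 38.5
```

Run:
```python
from h import *
go([.5685,-.0595,.065],-128)
```

```text
t 4.4 pos [ 0.5683 -0.0603  0.0681] y -128.3 j6 2.12 F [ 0.4 -5.5 -2.4] Mz [-0.95 -0.14  0.03] w 0.132 38.5
shift [-0.001 -0.003  0.01 ] turn [ 0.001 -0.001 -0.002]
```

Emit:
carry_out --pt "0 0 0 0 0 0 0.6" --pt "0 0 0 0 0 0 0.6" --pt "0 0 0 0 0 0 0.6" --pt "0 0 -0.2 0 0 0 0.6" --pt "0 0 -0.4 0 0 0 0.6"

```text
t: 5.03
tool_pos: [0.5678, -0.0586, 0.1892]
ee_rot: [2.967, -1.032, -0.003]
force: [1.3, -0.4, 0.3]
gripper_width: 0.603
gripper_force: 0.0
```

Run:
```python
from h import *
go([.6095,-.2296,.19],-76.5)
```

```text
t 5.03 pos [ 0.5678 -0.0586  0.1892] y -128.4 j6 2.12 F [ 1.3 -0.4  0.3] Mz [-0.01 -0.06  0.03] w 0.603 0.0
shift [ 0.463  0.361 -0.003] turn [-0.     0.001 -0.288]
```

Emit:
carry_out --pt "0.463 0.361 0 0 0 -0.288 0.5" --pt "0.463 0.361 0 0 0 -0.288 0.5" --pt "0.463 0.361 0 0 0 -0.288 0.5" --pt "0.463 0.361 0 0 0 -0.288 0.5" --pt "0.463 0.361 0 0 0 -0.288 0.5"

```text
t: 5.65
tool_pos: [0.6097, -0.2308, 0.1879]
ee_rot: [-3.118, -0.375, 0.001]
force: [-0.4, 0.2, 1.0]
gripper_width: 0.501
gripper_force: 0.0
```

Run:
```python
from h import *
from rig import imaging
import pickle
go([.6095,-.2296,.076],-76.5)
c=imaging.camera("wrist");pickle.dump(c,open("w2.pkl","wb"))
print(proj(c,[[.6095,-.2296,.081],[.5685,-.0595,.07]]))
cv2.imwrite("pics/w2.png",c["img"][:,:,::-1])
```

```text
t 5.65 pos [ 0.6097 -0.2308  0.1879] y -76.3 j6 0.95 F [-0.4  0.2  1. ] Mz [ 0.01 -0.    0.01] w 0.501 0.0
shift [ 0.    -0.004  0.373] turn [-0.     0.     0.001]
[[320.42155978 241.25838611]
 [ 65.60894314 236.01780471]]
```

View pics/w2.png

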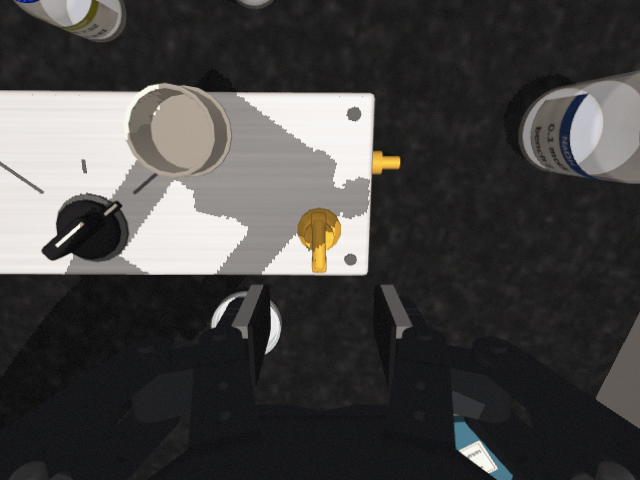

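The wrist view shows the knob at (82,230) pointing at the funnel port. The wing, at (319,240), is centred and upright between the fingers. I'll descend onto it.

Emit:
carry_out --pt "-0.002 -0.006 0.15 0 0 0 0.5" --pt "-0.002 -0.006 0.26 0 0 0 0.5" --pt "-0.002 -0.006 0.32 0 0 0 0.5" --pt "-0.002 -0.006 0.366 0 0 0 0.5" --pt "-0.002 -0.006 0.366 0 0 0 0.5"

```text
t: 6.32
tool_pos: [0.6088, -0.2283, 0.0781]
ee_rot: [-3.119, -0.368, 0.001]
force: [0.1, -0.4, -0.9]
gripper_width: 0.502
gripper_force: 0.0
```

Emit:
carry_out --pt "0 0 0 0 0 0 0.0" --pt "0 0 0 0 0 0 0.0" --pt "0 0 0 0 0 0 0.0" --pt "0 0 0 0 0 0 0.0" --pt "0 0 0 0 0 0 0.0" --squeeze 35

```text
t: 6.95
tool_pos: [0.6095, -0.2286, 0.0798]
ee_rot: [3.119, 0.368, 0.003]
force: [0.1, 0.7, 5.6]
gripper_width: 0.093
gripper_force: 38.1
```

Run:
```python
from h import *
go([.6095,-.2296,.078],-121.5)
```

```text
t 6.95 pos [ 0.6095 -0.2286  0.0798] y -76.5 j6 0.96 F [0.1 0.7 5.6] Mz [0.08 0.04 0.01] w 0.093 38.1
shift [-0.001  0.003  0.006] turn [ 0.    -0.001  0.25 ]
```

Emit:
carry_out --pt "0 0 -0.005 0 0 0.05 0.0" --pt "0 0 -0.005 0 0 0.1 0.0" --pt "0 0 -0.005 0 0 0.15 0.0" --pt "0 0 -0.005 0 0 0.2 0.0" --pt "0 0 -0.005 0 0 0.23 0.0"

```text
t: 7.58
tool_pos: [0.6093, -0.2302, 0.0798]
ee_rot: [3.045, -0.762, 0.003]
force: [0.6, -5.3, -1.0]
gripper_width: 0.091
gripper_force: 37.2
```

Run:
```python
from h import *
go([.6095,-.2296,.078],-121.5)
```

```text
t 7.58 pos [ 0.6093 -0.2302  0.0798] y -118.1 j6 1.68 F [ 0.6 -5.3 -1. ] Mz [-0.92 -0.14  0.05] w 0.091 37.2
shift [-0.    -0.002  0.006] turn [ 0.001 -0.001  0.019]
```

Emit:
carry_out --pt "0 0 0 0 0 0.01 0.0" --pt "0 0 0 0 0 0.02 0.0" --pt "0 0 0 0 0 0.02 0.0"

```text
t: 7.95
tool_pos: [0.6092, -0.2303, 0.0798]
ee_rot: [3.021, -0.852, 0.003]
force: [1.2, -6.0, -1.9]
gripper_width: 0.092
gripper_force: 37.1
```

Run:
```python
from h import *
go([.6095,-.2296,.078],-121.5)
```

```text
t 7.95 pos [ 0.6092 -0.2303  0.0798] y -121.5 j6 1.74 F [ 1.2 -6.  -1.9] Mz [-0.85 -0.15 -0.03] w 0.092 37.1
shift [-0.001 -0.003  0.006] turn [ 0.001 -0.001 -0.   ]
```

Emit:
carry_out --pt "0 0 0 0 0 0.008 0.0" --pt "0 0 0 0 0 0.015 0.0" --pt "0 0 0 0 0 0.015 0.0"

```text
t: 8.32
tool_pos: [0.6092, -0.2303, 0.0798]
ee_rot: [3.001, -0.919, 0.003]
force: [-0.1, -5.2, -0.9]
gripper_width: 0.091
gripper_force: 41.5
```

Run:
```python
from h import *
go([.6095,-.2296,.078],-121.5)
```

```text
t 8.32 pos [ 0.6092 -0.2303  0.0798] y -124.1 j6 1.79 F [-0.1 -5.2 -0.9] Mz [-0.88 -0.1   0.65] w 0.091 41.5
shift [-0.001 -0.003  0.006] turn [ 0.001 -0.001 -0.014]
```

The moment rose to 0.65 N m at about -122°, so the screw is seated where expected. Now I'll back it off a quarter turn.

Emit:
carry_out --pt "0 0 0 0 0 -0.05 0.0" --pt "0 0 0 0 0 -0.1 0.0" --pt "0 0 0 0 0 -0.15 0.0" --pt "0 0 0 0 0 -0.2 0.0" --pt "0 0 0 0 0 -0.25 0.0"

```text
t: 8.95
tool_pos: [0.6095, -0.2288, 0.0798]
ee_rot: [3.126, 0.302, 0.003]
force: [1.6, -0.1, -1.1]
gripper_width: 0.092
gripper_force: 37.2
```

Emit:
carry_out --pt "0 0 0 0 0 -0.05 0.0" --pt "0 0 0 0 0 -0.1 0.0" --pt "0 0 0 0 0 -0.15 0.0" --pt "0 0 0 0 0 -0.2 0.0" --pt "0 0 0 0 0 -0.25 0.0"

```text
t: 9.57
tool_pos: [0.6086, -0.2273, 0.0798]
ee_rot: [-2.771, -1.474, -0.001]
force: [-0.2, 4.1, 1.6]
gripper_width: 0.096
gripper_force: 37.6
```

Emit:
carry_out --pt "0 0 0 0 0 -0.011 0.0" --pt "0 0 0 0 0 -0.011 0.0"

```text
t: 9.82
tool_pos: [0.6085, -0.2273, 0.0798]
ee_rot: [-2.75, -1.513, -0.0]
force: [-1.2, 5.5, 1.7]
gripper_width: 0.097
gripper_force: 37.6
```

Run:
```python
from h import *
from rig import imaging
go([.6095,-.2296,.078],-31.8)
c=imaging.camera("top");w=imaging.camera("wrist")
a=cv2.resize(c["img"][200:370,260:520],(780,510),interpolation=cv2.INTER_CUBIC)
cv2.imwrite("pics/t3.png",a[:,:,::-1]);cv2.imwrite("pics/w3.png",w["img"][:,:,::-1])
```

```text
t 9.82 pos [ 0.6085 -0.2273  0.0798] y -32.4 j6 0.19 F [-1.2  5.5  1.7] Mz [0.97 0.07 0.02] w 0.097 37.6
shift [-0.005  0.007  0.006] turn [-0.001 -0.    -0.003]
```

View pics/t3.png

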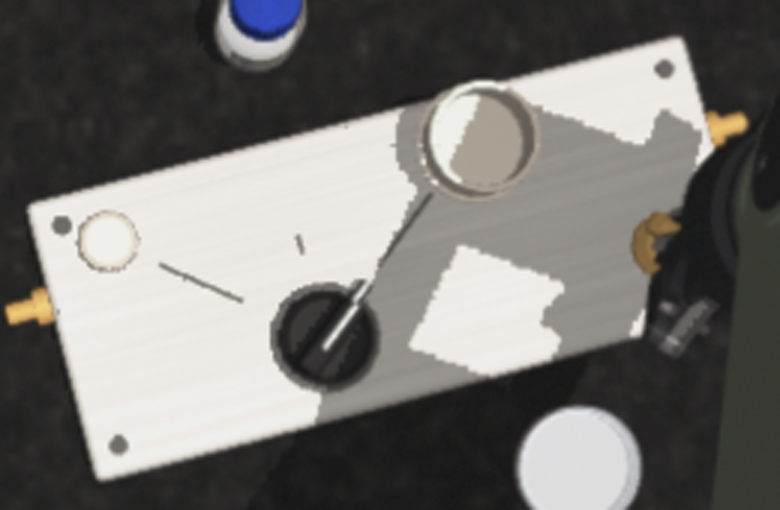

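View pics/w3.png

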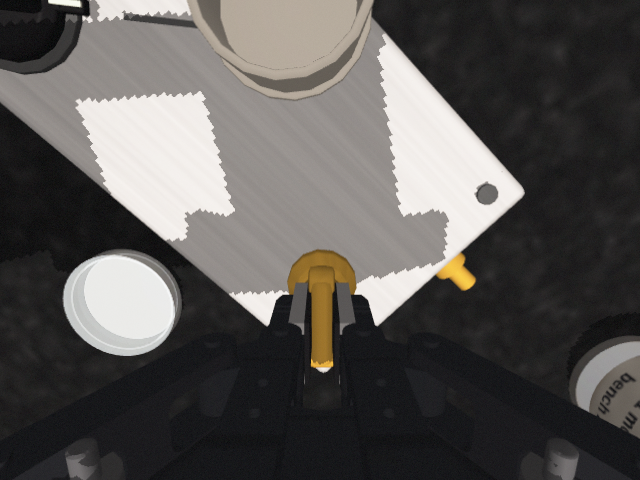

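The knob pointer lines up with the funnel mark, and the dish and bottle haven't moved. The wing sits flush between the pads at -32.4°, about 90° back from the seat.

```bash
python3 -c "
from rig import workorder
print(workorder.sign_off())"
```

```text
the job is handed in; nothing more can be done
None
```

The job is handed in: the selector is at the funnel (right) port, and the screw was seated, then backed off about a quarter turn (within 1–2°), with its wing still held in the gripper. The bottle and dish were in place in the last views; the beaker was out of frame.

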